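Reunite the sample moulds with their own lids

TASK

Close the four white sample moulds before they go back into storage: put each loose blue lid on the mould of its own shape and size (large round, small round, square, oblong), plunger down in the cavity and fully home, so that it lies flat on the rim and flush with the mould all round. Let go of them all, and leave the bottle and the powder cup that stand among them where they are.

Things in the scene. Friction and masses are not known exactly. Their poses are not given: they have to be found in the camera images.
- lid_large_round: Loose blue plastic mould lid, the large round one (outline 92 mm across), standing on its plunger. Origin: centre of the plunger's underside; z up. Upward from it: plunger 14 mm deep, a cone tapering from 56 mm across at the plate to 44 mm at the tip; plate from 14 to 22 mm; grey grip bar from 22 to 54 mm, 46 mm long (x), 20 mm wide (y). 0.1 to 0.2 kg. Any yaw fits.
- base_large_round: Fixed white plastic mould, the large round one (outline 92 mm across), 26 mm high. Origin: centre of its underside; z up. Cavity in its top: round, 60 mm across, straight-sided, 18 mm deep. With its own lid home, the plate lies flat on the rim, outlines flush, and the lid's origin is 12 mm above this origin; about 2 mm play to each side.
- lid_small_round: Loose blue plastic mould lid, the small round one (outline 68 mm across), standing on its plunger. Origin: centre of the plunger's underside; z up. Upward from it: plunger 14 mm deep, a cone tapering from 38 mm across at the plate to 26 mm at the tip; plate from 14 to 22 mm; grey grip bar from 22 to 54 mm, 46 mm long (x), 20 mm wide (y). 0.1 to 0.2 kg. Any yaw fits.
- base_small_round: Fixed white plastic mould, the small round one (outline 68 mm across), 26 mm high. Origin: centre of its underside; z up. Cavity in its top: round, 42 mm across, straight-sided, 18 mm deep. With its own lid home, the plate lies flat on the rim, outlines flush, and the lid's origin is 12 mm above this origin; about 2 mm play to each side.
- lid_square: Loose blue plastic mould lid, the square one (outline 82 x 82 mm), standing on its plunger. Origin: centre of the plunger's underside; z up. Upward from it: plunger 14 mm deep, square, tapering from 42 mm at the plate to 30 mm at the tip; plate from 14 to 22 mm; grey grip bar from 22 to 54 mm, 46 mm long (x), 20 mm wide (y). 0.1 to 0.2 kg. Fits in any of four yaws, a quarter turn apart.
- base_square: Fixed white plastic mould, the square one (outline 82 x 82 mm), 26 mm high. Origin: centre of its underside; z up. Cavity in its top: square, 46 x 46 mm, sides along x and y, straight-sided, 18 mm deep. With its own lid home, the plate lies flat on the rim, outlines flush, and the lid's origin is 12 mm above this origin; about 2 mm play to each side.
- lid_oblong: Loose blue plastic mould lid, the oblong one (outline 102 mm along x, 64 mm along y), standing on its plunger. Origin: centre of the plunger's underside; z up. Upward from it: plunger 14 mm deep, oblong along x, tapering from 58 x 30 mm at the plate to 46 x 18 mm at the tip; plate from 14 to 22 mm; grey grip bar from 22 to 54 mm, 46 mm long (x), 20 mm wide (y). 0.1 to 0.2 kg. Fits in two yaws, half a turn apart.
- base_oblong: Fixed white plastic mould, the oblong one (outline 102 mm along x, 64 mm along y), 26 mm high. Origin: centre of its underside; z up. Cavity in its top: oblong, 62 mm along x, 34 mm along y, straight-sided, 18 mm deep. With its own lid home, the plate lies flat on the rim, outlines flush, and the lid's origin is 12 mm above this origin; about 2 mm play to each side.
- reagent_bottle: Loose white bottle with a red screw cap, 65 mm across, 116 mm high, standing among the moulds; a bystander. Origin: centre of its underside.
- powder_cup: Loose cup of white powder with a red lid, 62 mm across, 73 mm high, standing among the moulds; a bystander. Origin: centre of its underside.
Things that resemble listed ones, but are neither listed nor needed, are in the scene too. Leave any green or yellow look-alike of the lid_large_round alone.

How it is judged:
At the end, for the whole second after the job is handed in: Each of the four lids sits in its own mould: within 8 mm of its centre, its origin 9 to 14.5 mm above the mould's, upright within 0.06 rad, square and oblong lids turned to their cavity within 0.2 rad; all at rest (horizontal distance between lid_large_round and base_large_round below 0.008 m and z of lid_large_round in the frame of base_large_round between 0.009 and 0.0145 m and angle between each of lid_large_round, lid_small_round, lid_square, lid_oblong's own z axis and vertical below 0.06 rad and linear speed of each of lid_large_round, lid_small_round, lid_square, lid_oblong below 0.02 m/s and horizontal distance between lid_small_round and base_small_round below 0.008 m and z of lid_small_round in the frame of base_small_round between 0.009 and 0.0145 m and horizontal distance between lid_square and base_square below 0.008 m and z of lid_square in the frame of base_square between 0.009 and 0.0145 m and horizontal distance between lid_oblong and base_oblong below 0.008 m and z of lid_oblong in the frame of base_oblong between 0.009 and 0.0145 m and angle between the x axis of lid_oblong and the x axis of base_oblong, either way round below 0.2 rad and (angle between the x axis of lid_square and the x axis of base_square, either way round below 0.2 rad or angle between the x axis of lid_square and the y axis of base_square, either way round below 0.2 rad)); the robot touches nothing.
It fails at once if the red-capped bottle is knocked over or pushed more than 4 cm (angle between reagent_bottle's own z axis and vertical above 0.5 rad or distance of reagent_bottle from where it was at the start of the episode above 0.04 m).
It fails at once if the powder cup is knocked over or pushed more than 4 cm (angle between powder_cup's own z axis and vertical above 0.5 rad or distance of powder_cup from where it was at the start of the episode above 0.04 m).
It also fails if it takes over 106 s, if anything falls off the work surface, if the arm or the gripper's body presses on something with over 40 N, if the wrist force passes 120 N, or if a joint passes its speed limit or range.

ROBOT

A 7-joint arm with a two-finger parallel gripper is mounted at the origin on a cart in front of the work surface, level with it; the furniture and walls round the work are solid. World frame = base frame: x ahead of the robot, y to its left, z up, the work surface at z = 0. Lengths are in m, angles in rad, forces in N, time in s.
With the tool pointing down it reaches from about 0.425 to 0.925 m from the base axis. Payload 6.8 kg.
Tool frame: the origin (TCP) lies on the front face of the gripper's body, between the roots of the fingers; the fingertips stand 73 mm ahead of it and the grasp point (between the pads) lies 54 mm ahead of it (bot.finger_overhang is the z of the fingertips in the tool frame, in m); z points along the fingers, y is the line along which they close (so a half turn about z gives the same grasp; the last joint's range is limited). The gripper opens to 85 mm and grips with 20 to 120 N. Pads are 22 mm wide; open, the fingers measure 114 mm over their backs; the gripper's body (76 mm by 85 mm) begins 54 mm behind the grasp point. The pads swing forward as they close: fully open they stand 13 mm farther back than shut.
Start: joints at [-1.321, 0.477, 0.022, 1.555, -0.011, 1.109, -0.083], TCP at [0.236, 0.632, 0.304] pointing down, gripper open.
Joint ranges: [-2.96, 2.96], [-0.34, 2.1], [-1.41, 1.46], [0.24, 2.44], [-1.37, 4.51], [0.17, 1.92], [-2.96, 2.96]. Speed limits (rad/s): [2.39, 2.39, 3.14, 3.14, 3.14, 3.14, 3.14].

INTERFACE

Orientations are given as a unit quaternion [w, x, y, z].
In Python, from station import bot gives the robot as it stands.
- The arm moves only by the tool servo_tool, never from a script. Its argument "motion" is one flat list of numbers, 7 for each row, row after row: the shift along the tool's x, y, z as a fraction of full scale, then the turn, a rotation vector about the tool's x, y, z as a fraction of full scale, then the closure, from 0 (fully open) to 1 (shut). In form: [tx, ty, tz, ax, ay, az, gripper, tx, ty, tz, ax, ay, az, gripper, ...]. A call has 1 to 5 rows; each row shifts and turns the commanded pose from where the row before left it, along the tool's axes as they then stand; what a row does not reach is not made up. Full scale, the value 1, is 0.02 m for a shift and 0.15 rad for a turn. A row lasts 1/8 s, in which the tool goes at most 62.5 mm and 10.7 degrees, less where a joint would pass 70% of its speed; a pose out of reach is approached as far as the arm can. A call with a number of a shift or a turn outside -1 to 1 is refused whole. A call with a gripper value outside its range is refused whole. The fingers move at their own pace and stop on an object; "grip_force" is the grip in N (left out, the last holds). Time passes only in rows, so rows that do not move let the fingers close. It gives the time, the measured TCP pose, the force, the opening and the grip force at its end, in the units of the state.
- bot.get_obs(): the state, without advancing time (a new reading comes with each control period).
- bot.read_camera(name): name is "side" or "top" or "wrist"; returns the picture (420x560x3 uint8, red, green, blue); there is no depth.
- bot.get_calibration(name): a dict with "mtx" (3x3 intrinsics, pixels), "k1" (the pictures are not rectified: a ray, as slopes to the right and down, at radius r is drawn at 1 + k1 r^2 times it, then the intrinsics apply), "rvec" (rotation vector, rad) and "tvec" (3), from world to camera coordinates, as OpenCV has them. Camera axes: x right, y down, z forward; pixel columns grow to the right and rows downward; lengths in m; the calibration is good to about 2 mm. A picture is of the moment at which its call begins: read the wrist's pose just before it. get_calibration takes no time and is no camera call; for the wrist camera it gives the pose at the moment of the call.
- bot.hand_in(): hands the job in; it is judged then, once.
Trained networks look in the newest picture that a camera, given by its name, has taken for a name from the list of things; names that differ only in an ending like _2 or _b are one class to them, and where a whole thing is asked for, a point or a joint stands for the part that bears it (a point fixed in the world has none). Each returns a list of dicts, best first, with "p" (0 to 1); they miss things now and then, are a little off and sometimes report something else, mostly with a low value. They report only what shows in the picture. A call takes as long as a camera call. They do not tell look-alikes from the thing itself.
- bot.boxes_of(camera, name): "uv" ([column, row] in pixels, amid what is visible of it).
The state is a dict: "t": time; "q": joint angles; "joint_vel": joint speeds; "joint_torque": joint torques, N m; "eef_pos": TCP position; "tool_rot": TCP orientation; "contact_force": force on the tool from outside, world axes, zero at the start; "torque": the same for the moment, N m; "gripper_width": opening from 0.0 (shut) to 1.0 (fully open); "grasp_force": force on a finger pad.
Only numpy, scipy, OpenCV 4.12 (cv2) and the standard library are available. Lean on these libraries where they do the work, as an engineer would, in place of code of your own. Each camera call takes 0.05 s, during which the arm holds its last target. There are 200 camera calls.

## Working session

There is one attempt and no reset: what is moved stays moved. The work goes in short steps, Python scripts to look and compute and a tool call to move; the robot and the scene stay as the last step left them, time stands still between calls to the robot, and variables do not carry over. Pictures are saved under pics/ and viewed, at most 14 in all, crops included, and the job is handed in when it is done.

Besides the shell and the picture viewer there is one more tool, called after "Emit:" by a JSON object that holds its "fn" and its "kwargs". servo_tool: Moves the arm, as the interface text tells. Shift numbers are shares of 0.02 m and turn numbers shares of 0.15 rad, none past 1 either way. Its arguments: {"type":"object","properties":{"motion":{"type":"array","items":{"type":"number","minimum":-1,"maximum":1}},"grip_force":{"type":"number"}},"required":["motion"]}

```bash
ls; mkdir -p pics
python3 - <<'E'
from station import bot
import cv2
o=bot.get_obs(); print({k:o[k] for k in ('t','eef_pos','tool_rot','gripper_width')})
for c in('top','side'):
    im=bot.read_camera(c); cv2.imwrite(f'pics/{c}0.png',im[:,:,::-1])
    for n in ['lid_large_round','lid_small_round','lid_square','lid_oblong','base_large_round','base_small_round','base_square','base_oblong','reagent_bottle','powder_cup']:
        print(c,n,[([round(float(x)) for x in d['uv']],round(float(d['p']),2)) for d in bot.boxes_of(c,n)[:5]])
    k=bot.get_calibration(c); print(k)
E
```

```text
pics
{'t': 0.0, 'eef_pos': array([0.23625069, 0.63181558, 0.3029083 ]), 'tool_rot': array([-8.46741284e-05,  1.77959871e-01,  9.84037308e-01, -9.23882360e-04]), 'gripper_width': 1.0015962598860784}
top lid_large_round [([208, 171], 0.94), ([110, 257], 0.74), ([237, 206], 0.7)]
top lid_small_round [([374, 175], 0.81)]
top lid_square [([302, 173], 0.56)]
top lid_oblong [([363, 228], 0.59), ([422, 249], 0.51)]
top base_large_round [([423, 253], 0.88)]
top base_small_round [([427, 199], 0.69)]
top base_square [([305, 232], 0.96)]
top base_oblong [([255, 262], 0.64)]
top reagent_bottle [([342, 201], 0.68), ([371, 173], 0.67)]
top powder_cup [([406, 220], 0.87)]
{'mtx': array([[413.78235392,   0.        , 275.18598363],
       [  0.        , 413.78235392, 209.55037742],
       [  0.        ,   0.        ,   1.        ]]), 'k1': -0.03278279035813296, 'rvec': array([ 2.14527885, -2.18766994,  0.15271238]), 'tvec': array([0.21385956, 0.53447235, 1.31176286])}
side lid_large_round [([311, 190], 0.77), ([242, 160], 0.66), ([284, 203], 0.54)]
side lid_small_round [([327, 270], 0.68)]
side lid_square [([314, 228], 0.61)]
side lid_oblong [([285, 244], 0.74), ([265, 271], 0.56)]
side base_large_round [([235, 312], 0.95)]
side base_small_round [([298, 320], 0.69)]
side base_square [([260, 237], 0.95)]
side base_oblong [([234, 211], 0.93), ([315, 229], 0.71)]
side reagent_bottle [([289, 245], 0.55)]
side powder_cup [([278, 289], 0.7)]
{'mtx': array([[400.5851954 ,   0.        , 277.18848417],
       [  0.        , 400.5851954 , 211.02352802],
       [  0.        ,   0.        ,   1.        ]]), 'k1': -0.037258303425939616, 'rvec': array([ 2.1175253 , -0.07815154,  0.01964342]), 'tvec': array([-0.51829169,  0.17348473,  1.33814921])}
```

View pics/top0.png

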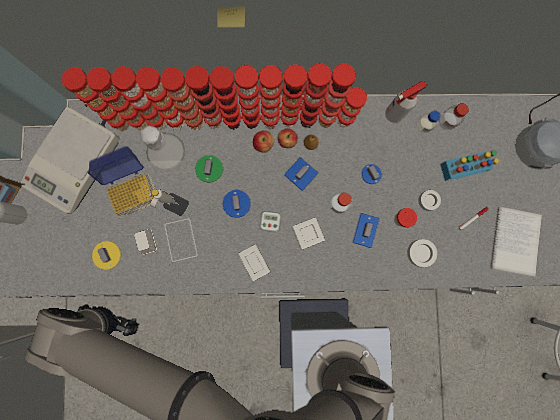

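View pics/side0.png

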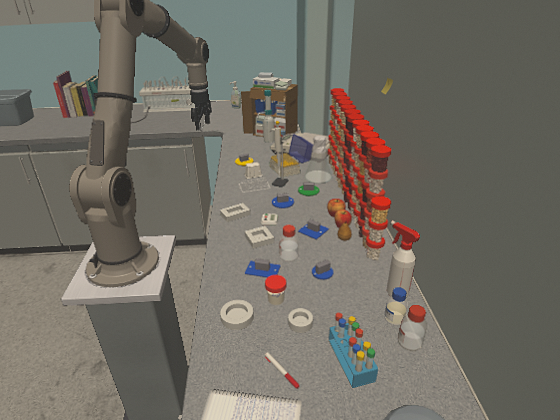

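Top view: the blue lids are large round (237,204), square (302,173), small round (372,174) and oblong (366,230). The green (208,168) and yellow (106,255) ones are look-alikes. White moulds: oblong (254,262), square (309,233), large round (423,253), small round (430,200). Bottle (342,202), cup (407,217). Next I fit the outlines in both cameras.

```bash
cat > h.py <<'E'
import numpy as np, cv2
from scipy.optimize import minimize
from scipy.spatial.transform import Rotation as R
def ring(s):
    if s[0]=='r':
        a=np.linspace(0,2*np.pi,48,endpoint=False); return s[1]/2*np.c_[np.cos(a),np.sin(a)]
    a,b=s[1]/2,s[2]/2; return np.array([[a,b],[-a,b],[-a,-b],[a,-b]])
def proj(P,k): return cv2.projectPoints(np.float64(P),k['rvec'],k['tvec'],k['mtx'],np.array([k['k1'],0,0,0.]))[0][:,0]
def model(p,s,z0,z1,k):
    c,sn=np.cos(p[2]),np.sin(p[2]); q=ring(s)@np.array([[c,sn],[-sn,c]])+p[:2]
    P=np.vstack([np.c_[q,np.full(len(q),z)] for z in(z0,z1)])
    return cv2.convexHull(np.float32(proj(P,k)))
def comp(mask,uv,rad=45):
    n,l,st,ce=cv2.connectedComponentsWithStats(mask.astype(np.uint8))
    c=[i for i in range(1,n) if st[i,4]>25 and np.hypot(*(ce[i]-uv))<rad]
    if not c: return None
    return l==min(c,key=lambda i:np.hypot(*(ce[i]-uv)))
def hull(m):  # outline through pixel borders
    y,x=np.nonzero(m); P=np.vstack([np.c_[x+a,y+b] for a in(-.5,.5) for b in(-.5,.5)])
    return cv2.convexHull(np.float32(P))
def blue(im):
    h=cv2.cvtColor(im,cv2.COLOR_RGB2HSV); return (h[...,0]>100)&(h[...,0]<130)&(h[...,1]>110)&(h[...,2]>40)
def white(im,v=165):
    h=cv2.cvtColor(im,cv2.COLOR_RGB2HSV); return (h[...,1]<60)&(h[...,2]>v)
def fit(hs,ks,s,z0,z1,p0):
    def cost(p):
        c=0
        for h,k in zip(hs,ks):
            m=model(p,s,z0,z1,k); a=cv2.intersectConvexConvex(h,m)[0]; A=cv2.contourArea(h)
            c+=(A+cv2.contourArea(m)-2*a)/A
        return c
    best=None
    for y in ([p0[2]] if s[0]=='r' else np.arange(0,np.pi,np.pi/8)):
        S=np.array([[p0[0],p0[1],y]]*4); S[1,0]+=.01; S[2,1]+=.01; S[3,2]+=.2
        r=minimize(cost,S[0],method='Nelder-Mead',options=dict(initial_simplex=S,xatol=1e-4,fatol=1e-4))
        if best is None or r.fun<best.fun: best=r
    return best.x,best.fun
def back(uv,k,z):
    d=np.r_[cv2.undistortPoints(np.float64([[uv]]),k['mtx'],np.array([k['k1'],0,0,0.]))[0,0],1]
    Rm=cv2.Rodrigues(k['rvec'])[0]; d=Rm.T@d; o=-Rm.T@k['tvec']; return (o+d*(z-o[2])/d[2])[:2]
LID=dict(large_round=('r',.092),small_round=('r',.068),square=('b',.082,.082),oblong=('b',.102,.064))
def plan(x,y,z,yaw,o):
    """remaining move in tool units (totals): turn first, then shift in the new axes. yaw: wanted tool-x direction, mod pi"""
    w=o['tool_rot']; Rm=R.from_quat([w[1],w[2],w[3],w[0]]).as_matrix()
    cy=np.arctan2(Rm[1,0],Rm[0,0]); d=(yaw-cy+np.pi/2)%np.pi-np.pi/2
    ny=cy+d; e=np.array([x,y,z])-o['eef_pos']; X=np.array([np.cos(ny),np.sin(ny),0]); Y=np.array([np.sin(ny),-np.cos(ny),0])
    return dict(az=round(-d/.15,2),alt=round(-(d-np.sign(d)*np.pi)/.15,2),tx=round(e@X/.02,2),ty=round(e@Y/.02,2),tz=round(-e[2]/.02,2),cy=round(cy,3),tilt=round(float(np.arccos(-Rm[2,2])),3))
E
python3 - <<'E'
from station import bot
from h import *
print(bot.finger_overhang)
im={c:cv2.imread(f'pics/{c}0.png')[:,:,::-1].copy() for c in('top','side')}
K={c:bot.get_calibration(c) for c in im}
L=dict(large_round=((237,204),(283,201)),square=((302,173),(314,229)),small_round=((372,174),(322,270)),oblong=((366,230),(263,268)))
B=dict(large_round=((423,253),(237,314)),square=((309,233),(260,236)),small_round=((430,200),(300,320)),oblong=((254,262),(235,211)))
for nm,D,z0,z1,f in(('lid',L,.014,.022,blue),('base',B,0,.026,white)):
  for n,uv in D.items():
    hs=[]
    for c,u in zip(('top','side'),uv):
        m=comp(f(im[c]),u,15); hs.append(None if m is None else hull(m))
    out=[]
    for cs in((0,),(0,1)) if nm=='base' else ((0,),):
        if any(hs[i] is None for i in cs): print(nm,n,'miss',cs);continue
        ks=[K[('top','side')[i]] for i in cs]
        p,c=fit([hs[i] for i in cs],ks,LID[n],z0,z1,[*back(uv[0],K['top'],.02),0]); out.append((p.round(4).tolist(),round(c,3)))
    print(nm,n,out)
    if nm=='lid' and hs[0] is not None:
        hm=np.zeros((420,560),np.uint8); cv2.fillConvexPoly(hm,hs[0].astype(int),1); hm=cv2.erode(hm,np.ones((3,3)))
        m=comp((hm>0)&~blue(im['top']),uv[0],15)
        if m is not None: print('   bar',[np.round(v,4) for v in fit([hull(m)],[K['top']],('b',.046,.020),.022,.054,[*back(uv[0],K['top'],.04),0])])
for n,uv in dict(bottle=(342,202),cup=(407,217)).items(): print(n,back(uv,K['top'],.1))
E
```

```text
0.0726
lid large_round [([0.5635, 0.3306, 0.1345], np.float64(0.024))]
   bar [array([0.5637, 0.3312, 0.0791]), np.float64(0.1036)]
lid square [([0.6592, 0.1153, 0.8212], np.float64(0.044))]
   bar [array([0.6603, 0.1143, 2.4176]), np.float64(0.1384)]
lid small_round [([0.6531, -0.1154, -0.0947], np.float64(1.085))]
lid oblong [([0.4674, -0.0911, -0.3093], np.float64(0.024))]
   bar [array([ 0.4679, -0.0919, -0.3109]), np.float64(0.0728)]
base large_round [([0.3895, -0.278, 0.0041], np.float64(0.114)), ([0.389, -0.2755, 0.1021], np.float64(0.441))]
base square [([0.4612, 0.0956, 1.9213], np.float64(0.03)), ([0.4613, 0.0968, 1.8974], np.float64(0.468))]
base small_round [([0.5639, -0.3126, 0.068], np.float64(0.179)), ([0.5629, -0.3111, 0.0261], np.float64(0.598))]
base oblong [([0.3701, 0.2751, 0.4695], np.float64(0.037)), ([0.3698, 0.2758, 0.4527], np.float64(0.569))]
bottle [ 0.54978195 -0.00258861]
cup [ 0.49926136 -0.20310814]
```

Run:
```python
from station import bot
from h import *
im=cv2.imread('pics/top0.png')[:,:,::-1].copy(); k=bot.get_calibration('top')
def near(m,u,r): 
    g=np.zeros((420,560),np.uint8); cv2.circle(g,u,r,1,-1); return m&(g>0)
m=near(blue(im),(372,174),14); h=hull(m)
print('lid small',fit([h],[k],LID['small_round'],.014,.022,[.653,-.115,0]))
hm=np.zeros((420,560),np.uint8); cv2.fillConvexPoly(hm,h.astype(int),1); hm=cv2.erode(hm,np.ones((3,3)))
print('bar',fit([hull(comp((hm>0)&~blue(im),(374,173),15))],[k],('b',.046,.02),.022,.054,[.653,-.115,0]))
for n,u,p in(('large_round',(423,253),[.389,-.277,0]),('small_round',(430,200),[.563,-.311,0])):
    for v in(140,150,160,175): print(n,v,fit([hull(comp(white(im,v),u,8))],[k],LID[n],0,.026,p))
c=[cv2.resize(im[y-35:y+35,x-35:x+35],(380,290) if 0 else (260,260),interpolation=cv2.INTER_CUBIC) for x,y in((237,204),(372,174),(302,173),(366,230),(423,253),(430,200))]
cv2.imwrite('pics/crop.png',np.vstack([np.hstack(c[:3]),np.hstack(c[3:])])[:,:,::-1])
print(plan(.5635,.331,.2,.105,bot.get_obs()))
```

```text
lid small (array([ 0.65486479, -0.11909614,  0.19107447]), np.float64(0.03380434019179692))
bar (array([ 0.65443982, -0.120068  ,  0.4218039 ]), np.float64(0.1667408762736363))
large_round 140 (array([ 0.38901034, -0.27785407,  0.09556103]), np.float64(0.08503184731176723))
large_round 150 (array([ 0.38952245, -0.27805128,  0.13515227]), np.float64(0.10457538094214108))
large_round 160 (array([ 0.38944447, -0.27801187,  0.00421932]), np.float64(0.1084651466864672))
large_round 175 (array([ 0.38946033, -0.27805212,  0.00424342]), np.float64(0.12558593761736178))
small_round 140 (array([ 0.56403419, -0.31342112,  0.13868333]), np.float64(0.14904218158499513))
small_round 150 (array([ 0.5638    , -0.3132953 ,  0.12514081]), np.float64(0.16754943601448427))
small_round 160 (array([ 0.56388563, -0.31259328,  0.06791459]), np.float64(0.16849708191982313))
small_round 175 (array([ 0.56369289, -0.31205672,  0.06797735]), np.float64(0.19196144071397478))
{'az': np.float64(-3.09), 'alt': np.float64(17.86), 'tx': np.float64(-14.69), 'ty': np.float64(-16.69), 'tz': np.float64(5.2), 'cy': np.float64(2.784), 'tilt': 0.0}
```

View pics/crop.png

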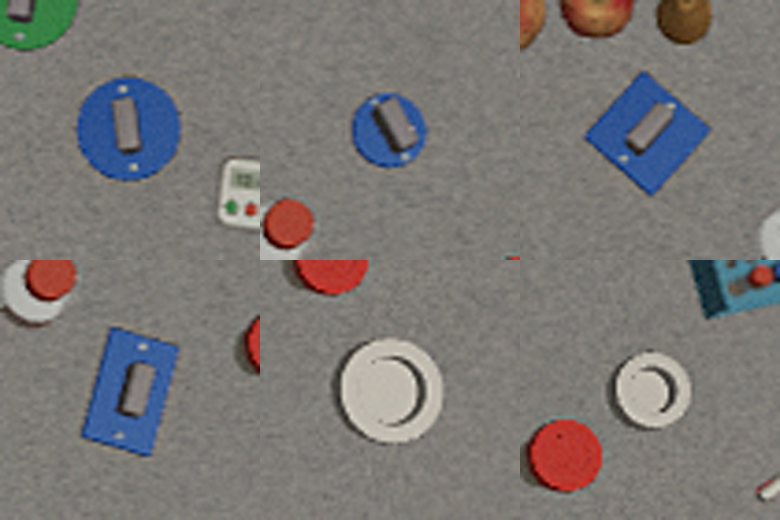

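Crop: the blue lids, grey bars and white moulds are as chosen; the green look-alike is separate. I'll start with the large round lid.

Emit:
{"fn": "servo_tool", "kwargs": {"motion": [0,0,0,0,0,-0.77,0,0,0,0,0,0,-0.77,0,0,0,0,0,0,-0.77,0,0,0,0,0,0,-0.78,0,-0.86,-0.98,0.3,0,0,0,0], "grip_force": 50}}

```text
t: 1.72
eef_pos: [0.2539, 0.6157, 0.2981]
tool_rot: [-0.001, -0.055, 0.998, 0.001]
contact_force: [0.6, 0.5, 0.3]
gripper_width: 1.001
grasp_force: 0.0
```

Emit:
{"fn": "servo_tool", "kwargs": {"motion": [-0.86,-0.98,0.3,0,0,0,0,-0.86,-0.98,0.3,0,0,0,0,-0.86,-0.98,0.3,0,0,0,0,-0.86,-0.98,0.3,0,0,0,0,-0.86,-0.98,0.3,0,0,0,0]}}

```text
t: 2.35
eef_pos: [0.3533, 0.5241, 0.2675]
tool_rot: [0.0, -0.051, 0.999, -0.0]
contact_force: [-0.7, 0.6, 0.4]
gripper_width: 1.002
grasp_force: 0.0
```

Emit:
{"fn": "servo_tool", "kwargs": {"motion": [-0.86,-0.98,0.3,0,0,0,0,-0.86,-0.98,0.3,0,0,0,0,-0.86,-0.98,0.3,0,0,0,0,-0.86,-0.98,0.3,0,0,0,0,-0.86,-0.98,0.3,0,0,0,0]}}

```text
t: 2.98
eef_pos: [0.4488, 0.4354, 0.2375]
tool_rot: [0.0, -0.051, 0.999, -0.0]
contact_force: [1.1, 1.2, -0.1]
gripper_width: 1.001
grasp_force: 0.0
```

Emit:
{"fn": "servo_tool", "kwargs": {"motion": [-0.86,-0.98,0.3,0,0,0,0,-0.86,-0.98,0.3,0,0,0,0,-0.86,-0.98,0.3,0,0,0,0,-0.86,-0.98,0.3,0,0,0,0,-0.86,-0.98,0.3,0,0,0,0]}}

```text
t: 3.6
eef_pos: [0.5443, 0.3469, 0.2075]
tool_rot: [0.0, -0.051, 0.999, -0.0]
contact_force: [-0.2, 0.4, 0.3]
gripper_width: 0.999
grasp_force: 0.0
```

```bash
cat > look.py <<'E'
import sys; from station import bot; from h import *
o=bot.get_obs(); print(o['t'],o['eef_pos'],'q7',o['q'][6].round(2),'w',round(o['gripper_width'],3))
im=bot.read_camera('wrist'); k=bot.get_calibration('wrist')
cv2.imwrite(f'pics/{sys.argv[1]}.png',im[:,:,::-1])
kind,n,x,y=sys.argv[2],sys.argv[3],*map(float,sys.argv[4:6])
z0,z1=(.014,.022) if kind=='lid' else (0,.026)
u=proj([[x,y,z1]],k)[0]; print('uv',u.round())
if kind=='lid':
    h0=model([x,y,0],('r',.13),z1,z1,k); g=np.zeros(im.shape[:2],np.uint8); cv2.fillConvexPoly(g,h0.astype(int),1)
    m=blue(im)&(g>0)
    h=hull(m); p=fit([h],[k],LID[n],z0,z1,[x,y,0]); print('plate',p)
    hm=np.zeros(im.shape[:2],np.uint8); cv2.fillConvexPoly(hm,h.astype(int),1); hm=cv2.erode(hm,np.ones((5,5)))
    b=comp((hm>0)&~blue(im),u,60)
    if b is not None: print('bar',fit([hull(b)],[k],('b',.046,.02),.022,.054,[x,y,0]))
else:
    m=comp(white(im,int(sys.argv[6]) if len(sys.argv)>6 else 150),u,60)
    if m is not None: print('base',fit([hull(m)],[k],LID[n],z0,z1,[x,y,0]))
E
python3 look.py w1 lid large_round .5635 .331
python3 -c "
from h import *; from station import bot
print(plan(.5635,.331,.1,.105,bot.get_obs()))"
```

```text
3.6 [0.5443255  0.34686984 0.20750178] q7 1.01 w 0.999
uv [261. 225.]
plate (array([0.56471575, 0.32721779, 0.15008307]), np.float64(0.03384139345429725))
bar (array([0.56560883, 0.32734755, 0.08539266]), np.float64(0.09862578030970326))
{'az': np.float64(-0.05), 'alt': np.float64(20.89), 'tx': np.float64(-0.75), 'ty': np.float64(-0.68), 'tz': np.float64(5.34), 'cy': np.float64(-3.044), 'tilt': 0.004}
```

```bash
python3 look.py w2 lid large_round .5635 .331; python3 -c "
from h import *; from station import bot
print(bot.get_obs()['eef_pos'],plan(.565,.3285,.103,.09,bot.get_obs()))"
```

```text
3.65 [0.54717864 0.34285851 0.20671681] q7 1.01 w 0.998
uv [259. 227.]
plate (array([0.56044106, 0.33314017, 0.1878547 ]), np.float64(0.024413696581003317))
bar (array([0.56149378, 0.33340572, 0.10784567]), np.float64(0.07503181681986368))
[0.5460133  0.34404036 0.20701241] {'az': np.float64(0.05), 'alt': np.float64(-20.89), 'tx': np.float64(-0.88), 'ty': np.float64(-0.86), 'tz': np.float64(5.2), 'cy': np.float64(-3.044), 'tilt': 0.004}
```

View pics/w2.png

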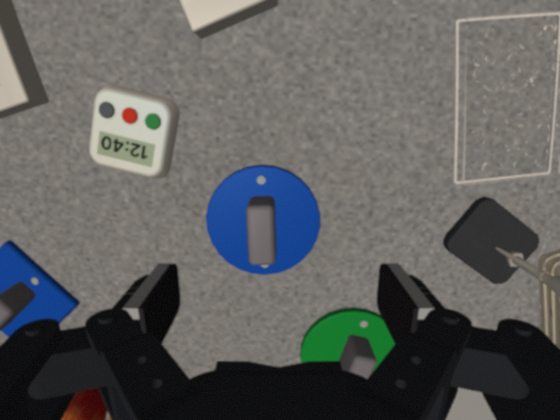

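Wrist view: the blue lid is at (264,220), its bar runs along tool x, and it sits clear of the green one. I'll centre, descend part way and measure at rest.

Emit:
{"fn": "servo_tool", "kwargs": {"motion": [-0.78,-0.75,0.3,0,0,0,0,0,0,0.9,0,0,0,0,0,0,0.9,0,0,0,0,0,0,0.9,0,0,0,0,0,0,0,0,0,0,0]}}

```text
t: 4.32
eef_pos: [0.5586, 0.3361, 0.1454]
tool_rot: [-0.002, -0.053, 0.999, -0.001]
contact_force: [-0.1, 0.1, 0.5]
gripper_width: 0.998
grasp_force: 0.0
```

Emit:
{"fn": "servo_tool", "kwargs": {"motion": [0,0,0,0,0,0,0,0,0,0,0,0,0,0]}}

```text
t: 4.58
eef_pos: [0.5606, 0.3365, 0.1487]
tool_rot: [0.001, -0.053, 0.999, 0.0]
contact_force: [-0.3, -0.2, 0.5]
gripper_width: 0.999
grasp_force: 0.0
```

```bash
python3 look.py w3 lid large_round .5635 .331; python3 -c "
from h import *; from station import bot
print(plan(.5635,.3305,.102,.09,bot.get_obs()))"
```

```text
4.575 [0.56062651 0.33654703 0.14870259] q7 1.04 w 0.999
uv [267. 236.]
plate (array([0.56174426, 0.33188107, 0.11881691]), np.float64(0.026900188314495498))
bar (array([0.56251786, 0.33216139, 0.13938864]), np.float64(0.10122537545279364))
{'az': np.float64(0.1), 'alt': np.float64(-20.84), 'tx': np.float64(-0.12), 'ty': np.float64(-0.31), 'tz': np.float64(2.34), 'cy': np.float64(-3.036), 'tilt': 0.001}
```

Emit:
{"fn": "servo_tool", "kwargs": {"motion": [-0.08,-0.26,0.8,0,0,0,0,0,0,0.8,0,0,0,0,0,0,0.74,0,0,0,0,0,0,0,0,0,0,0.5,0,0,0,0,0,0,1]}}

```text
t: 5.25
eef_pos: [0.5625, 0.3314, 0.1011]
tool_rot: [0.0, -0.053, 0.999, 0.0]
contact_force: [0.2, -0.2, 0.4]
gripper_width: 0.609
grasp_force: 0.0
```

Emit:
{"fn": "servo_tool", "kwargs": {"motion": [0,0,0,0,0,0,1,0,0,0,0,0,0,1,0,0,0,0,0,0,1,0,0,0,0,0,0,1]}}

```text
t: 5.75
eef_pos: [0.5628, 0.3315, 0.1019]
tool_rot: [0.001, -0.053, 0.999, 0.0]
contact_force: [0.1, -0.0, 6.2]
gripper_width: 0.222
grasp_force: 50.0
```

Gripped (19 mm). I'll lift it and carry it towards the large mould, well clear of the bottle.

Emit:
{"fn": "servo_tool", "kwargs": {"motion": [0,0,-0.6,0,0,0,1,0,0,-1,0,0,0,1,0,0,-1,0,0,0,1,0,0,-1,0,0,0,1,0,0,-1,0,0,0,1]}}

```text
t: 6.38
eef_pos: [0.5625, 0.3312, 0.1949]
tool_rot: [0.0, -0.053, 0.999, 0.0]
contact_force: [0.1, -0.2, -2.6]
gripper_width: 0.227
grasp_force: 49.0
```

Emit:
{"fn": "servo_tool", "kwargs": {"motion": [0.6,-0.99,-1,0,0,0,1,0.6,-0.99,-1,0,0,0,1,0.6,-0.99,-1,0,0,0,1,0.6,-0.99,-0.4,0,0,0,1,0.6,-0.99,0,0,0,0,1]}}

```text
t: 7.0
eef_pos: [0.5129, 0.2255, 0.2621]
tool_rot: [0.001, -0.053, 0.999, 0.0]
contact_force: [0.3, 0.0, -2.6]
gripper_width: 0.222
grasp_force: 49.1
```

Emit:
{"fn": "servo_tool", "kwargs": {"motion": [0.6,-0.99,0,0,0,0,1,0.6,-0.99,0,0,0,0,1,0.6,-0.99,0,0,0,0,1,0.6,-0.99,0,0,0,0,1,0.6,-0.99,0,0,0,0,1]}}

```text
t: 7.62
eef_pos: [0.4632, 0.1203, 0.2611]
tool_rot: [-0.0, -0.053, 0.999, 0.0]
contact_force: [-0.0, -1.2, -2.2]
gripper_width: 0.226
grasp_force: 49.1
```

Emit:
{"fn": "servo_tool", "kwargs": {"motion": [0.6,-0.99,0,0,0,0,1,0.6,-0.99,0,0,0,0,1,0.6,-0.99,0,0,0,0,1,0.6,-0.99,0,0,0,0,1,0.4,-0.99,0,0,0,0,1]}}

```text
t: 8.25
eef_pos: [0.4178, 0.0159, 0.2611]
tool_rot: [-0.0, -0.053, 0.999, 0.0]
contact_force: [-0.1, -0.0, -1.9]
gripper_width: 0.225
grasp_force: 49.1
```

Emit:
{"fn": "servo_tool", "kwargs": {"motion": [0,-0.99,0,0,0,0,1,0,-0.99,0,0,0,0,1,0,-0.99,0,0,0,0,1,0,-0.99,0,0,0,0,1,0,-0.99,0,0,0,0,1]}}

```text
t: 8.88
eef_pos: [0.4286, -0.0824, 0.2611]
tool_rot: [0.0, -0.053, 0.999, 0.0]
contact_force: [0.5, 0.7, -2.4]
gripper_width: 0.217
grasp_force: 49.1
```

Emit:
{"fn": "servo_tool", "kwargs": {"motion": [0,-0.99,0,0,0,0,1,0,-0.99,0,0,0,0,1,0,-0.99,0,0,0,0,1,0,-0.99,0,0,0,0,1,0,-0.99,0,0,0,0,1]}}

```text
t: 9.5
eef_pos: [0.439, -0.1808, 0.2612]
tool_rot: [0.0, -0.053, 0.999, 0.0]
contact_force: [-0.1, -0.3, -1.3]
gripper_width: 0.222
grasp_force: 49.1
```

Emit:
{"fn": "servo_tool", "kwargs": {"motion": [0,-0.99,0,0,0,0,1,0,-0.99,0,0,0,0,1,0,-0.99,0,0,0,0,1,0,-0.99,0,0,0,0,1,0,-0.99,0,0,0,0,1]}}

```text
t: 10.12
eef_pos: [0.4493, -0.2791, 0.2611]
tool_rot: [0.0, -0.053, 0.999, 0.0]
contact_force: [0.8, -0.5, -2.0]
gripper_width: 0.224
grasp_force: 49.1
```

Emit:
{"fn": "servo_tool", "kwargs": {"motion": [0,0,0,0,0,0,1,0,0,0,0,0,0,1,0,0,0,0,0,0,1]}}

```text
t: 10.5
eef_pos: [0.4499, -0.2772, 0.261]
tool_rot: [-0.0, -0.053, 0.999, 0.0]
contact_force: [0.9, -0.2, -2.5]
gripper_width: 0.226
grasp_force: 49.1
```

```bash
python3 look.py w4 base large_round .3895 -.278; python3 -c "
from h import *; from station import bot
print(plan(.3895,-.278,.15,.1,bot.get_obs()))"
```

```text
10.5 [ 0.4499406  -0.27715836  0.2610343 ] q7 2.23 w 0.226
uv [283. 126.]
base (array([ 0.40460703, -0.27230917, -0.08775366]), np.float64(1.5096444778967537))
{'az': np.float64(0.05), 'alt': np.float64(-20.9), 'tx': np.float64(3.01), 'ty': np.float64(0.26), 'tz': np.float64(5.55), 'cy': np.float64(-3.035), 'tilt': 0.0}
```

View pics/w4.png

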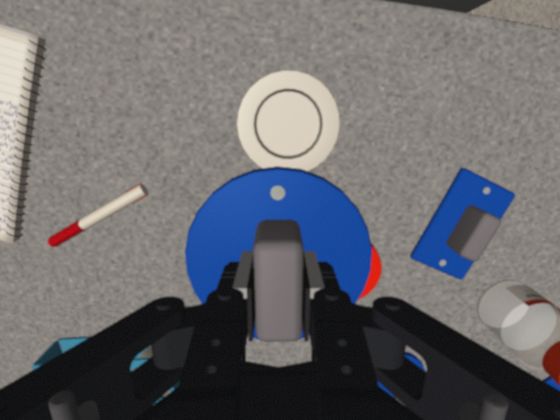

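Wrist view: the large mould's rim is at about (288,121), slightly off the predicted (283,126), and the held lid hangs level. I'll fit the visible rim arc and compare with the top camera's white contours.

```bash
cat > rim.py <<'E'
# fit centre of a round mould/or any outline from unoccluded hull points: robust least squares on rim points back-projected at z=.026
import sys; from station import bot; from h import *
from scipy.optimize import least_squares
def rim(im,k,x,y,d,rect=None,v=150):
    u=proj([[x,y,.026]],k)[0]
    m=comp(white(im,v),u,70)
    c=max(cv2.findContours(m.astype(np.uint8),cv2.RETR_EXTERNAL,cv2.CHAIN_APPROX_NONE)[0],key=len)[:,0]
    P=np.array([back(q,k,.026) for q in c])
    f=lambda p:np.hypot(*(P-p[:2]).T)-d/2
    r=least_squares(f,[x,y],loss='soft_l1',f_scale=.001); e=f(r.x)
    return r.x.round(4),'inliers',(abs(e)<.002).mean().round(2),'med',np.median(e).round(4)
if __name__=='__main__':
    k=bot.get_calibration('wrist'); print(rim(bot.read_camera('wrist'),k,.3895,-.278,.092))
    im=bot.read_camera('top');k=bot.get_calibration('top')
    print(rim(im,k,.3895,-.278,.092),rim(im,k,.564,-.313,.068))
    im=bot.read_camera('side');k=bot.get_calibration('side')
    print(rim(im,k,.3895,-.278,.092),rim(im,k,.564,-.313,.068))
E
python3 rim.py
```

```text
(array([ 0.4054, -0.2854]), 'inliers', np.float64(0.18), 'med', np.float64(-0.0107))
(array([ 0.3891, -0.2749]), 'inliers', np.float64(0.34), 'med', np.float64(-0.0023)) (array([ 0.5632, -0.311 ]), 'inliers', np.float64(0.48), 'med', np.float64(-0.0021))
(array([ 0.3882, -0.2766]), 'inliers', np.float64(0.76), 'med', np.float64(-0.0011)) (array([ 0.5621, -0.3126]), 'inliers', np.float64(0.85), 'med', np.float64(-0.0012))
```

Run:
```python
from station import bot; from h import *
im=cv2.imread('pics/w4.png')[:,:,::-1].copy(); k=bot.get_calibration('wrist')
h=cv2.cvtColor(im,cv2.COLOR_RGB2HSV); print(h[85,288],h[121,288],h[60,288],h[121,232])
from scipy.optimize import least_squares
pts=[]
for a in np.radians(np.arange(150,391,5)):   # radial scan for rim edge, upper arc
    r=np.arange(42,62,.25); q=np.float32(np.c_[288+r*np.cos(a),121+r*np.sin(a)])
    s=cv2.remap(im[...,0].astype(np.float32),q[:,:1],q[:,1:],cv2.INTER_LINEAR)[:,0]
    s=cv2.GaussianBlur(s[:,None],(1,9),2)[:,0]; i=np.argmin(np.gradient(s)); pts.append(back(q[i],k,.026))
P=np.array(pts)
for free in(0,1):
    r=least_squares(lambda p:np.hypot(*(P-p[:2]).T)-(p[2] if free else .046),[.389,-.277,.046],loss='soft_l1',f_scale=.001); print(r.x,r.cost)
```

```text
[ 18  31 219] [ 18  31 220] [ 16  20 139] [ 17  14 130]
[ 0.3883385  -0.27475948  0.046     ] 9.142799621598871e-06
[ 0.38729855 -0.27488175  0.04508361] 3.729689440097135e-07
```

Emit:
{"fn": "servo_tool", "kwargs": {"motion": [0.77,0.1,0,0,0,0,1,0.77,0.1,0,0,0,0,1,0.77,0.1,0,0,0,0,1,0.76,0.1,1,0,0,0,1,0,0,1,0,0,0,1]}}

```text
t: 11.32
eef_pos: [0.386, -0.2768, 0.2209]
tool_rot: [0.0, -0.052, 0.999, 0.0]
contact_force: [0.9, 0.4, -1.4]
gripper_width: 0.226
grasp_force: 49.2
```

Emit:
{"fn": "servo_tool", "kwargs": {"motion": [0,0,1,0,0,0,1,0,0,1,0,0,0,1,0,0,1,0,0,0,1,0,0,0.8,0,0,0,1,0,0,0,0,0,0,1]}}

```text
t: 11.95
eef_pos: [0.3872, -0.2763, 0.1443]
tool_rot: [-0.001, -0.053, 0.999, 0.001]
contact_force: [-0.8, -0.5, -1.8]
gripper_width: 0.224
grasp_force: 49.1
```

Emit:
{"fn": "servo_tool", "kwargs": {"motion": [0,0,0,0,0,0,1,0,0,0.3,0,0,0,1,0,0,0.3,0,0,0,1]}}

```text
t: 12.32
eef_pos: [0.3884, -0.2767, 0.1331]
tool_rot: [0.0, -0.053, 0.999, -0.0]
contact_force: [-0.1, 0.1, -1.6]
gripper_width: 0.225
grasp_force: 49.1
```

Emit:
{"fn": "servo_tool", "kwargs": {"motion": [0,0,0.3,0,0,0,1,0,0,0.3,0,0,0,1,0,0,0.3,0,0,0,1,0,0,0.1,0,0,0,1,0,0,0,0,0,0,1]}}

```text
t: 12.95
eef_pos: [0.388, -0.2765, 0.1138]
tool_rot: [-0.0, -0.053, 0.999, 0.0]
contact_force: [-3.9, 3.0, 12.0]
gripper_width: 0.227
grasp_force: 51.1
```

Seated at the expected height with light contact. I'll release it and go to the small round lid.

Emit:
{"fn": "servo_tool", "kwargs": {"motion": [0,0,0,0,0,0,0.5,0,0,0,0,0,0,0,0,0,0,0,0,0,0,0,0,0,0,0,0,0,0,0,-0.7,0,0,0,0]}}

```text
t: 13.58
eef_pos: [0.3875, -0.2763, 0.1269]
tool_rot: [-0.001, -0.053, 0.999, 0.001]
contact_force: [0.2, 0.0, 0.9]
gripper_width: 1.001
grasp_force: 0.0
```

Emit:
{"fn": "servo_tool", "kwargs": {"motion": [0,0,-1,0,0,0,0,0,0,-1,0,0,0,0,0,0,-1,0,0,-0.7,0,0,0,-1,0,0,-0.7,0,0,0,-0.6,0,0,-0.7,0]}}

```text
t: 14.2
eef_pos: [0.3883, -0.2769, 0.221]
tool_rot: [0.001, -0.21, 0.978, -0.001]
contact_force: [-0.1, -0.2, -0.1]
gripper_width: 1.001
grasp_force: 0.0
```

Emit:
{"fn": "servo_tool", "kwargs": {"motion": [-0.96,0.1,0,0,0,0,0,-0.96,0.1,0,0,0,0,0,-0.96,0.1,0,0,0,0,0,-0.96,0.1,0,0,0,0,0,-0.96,0.1,0,0,0,0,0]}}

```text
t: 14.82
eef_pos: [0.4729, -0.2273, 0.2187]
tool_rot: [-0.0, -0.209, 0.978, 0.0]
contact_force: [-0.3, -0.3, -0.2]
gripper_width: 0.994
grasp_force: 0.0
```

Emit:
{"fn": "servo_tool", "kwargs": {"motion": [-0.96,0.1,0,0,0,0,0,-0.96,0.1,0,0,0,0,0,-0.96,0.1,0,0,0,0,0,-0.96,0.1,0,0,0,0,0,-0.96,0.1,0,0,0,0,0]}}

```text
t: 15.45
eef_pos: [0.5563, -0.1793, 0.2191]
tool_rot: [0.0, -0.209, 0.978, -0.0]
contact_force: [0.3, 0.5, 0.6]
gripper_width: 1.0
grasp_force: 0.0
```

Emit:
{"fn": "servo_tool", "kwargs": {"motion": [-0.96,0.1,0,0,0,0,0,-0.96,0.1,0,0,0,0,0,-0.96,0.1,0,0,0,0,0,-0.96,0.1,0,0,0,0,0,-0.96,0.1,0,0,0,0,0]}}

```text
t: 16.08
eef_pos: [0.6398, -0.131, 0.219]
tool_rot: [-0.0, -0.209, 0.978, 0.0]
contact_force: [0.1, -0.3, -0.1]
gripper_width: 1.0
grasp_force: 0.0
```

Emit:
{"fn": "servo_tool", "kwargs": {"motion": [-0.97,0.2,0.8,0,0,0,0,0,0,1,0,0,0,0,0,0,1,0,0,0,0,0,0,0,0,0,0,0,0,0,0,0,0,0,0]}}

```text
t: 16.7
eef_pos: [0.6546, -0.1208, 0.1634]
tool_rot: [0.0, -0.208, 0.978, -0.0]
contact_force: [1.2, 0.5, -0.3]
gripper_width: 0.998
grasp_force: 0.0
```

```bash
python3 look.py w5 lid small_round .6545 -.1195; python3 -c "
from h import *; from station import bot
print(plan(.6545,-.1195,.102,.42,bot.get_obs()))"
```

```text
16.7 [ 0.65464647 -0.12080508  0.16335542] q7 2.2 w 0.998
uv [278. 224.]
plate (array([ 0.65351338, -0.1180888 , -0.07433907]), np.float64(0.04813178032023386))
bar (array([ 0.65409672, -0.11803565,  0.44085363]), np.float64(0.24965893438852885))
{'az': np.float64(-0.0), 'alt': np.float64(20.94), 'tx': np.float64(-0.0), 'ty': np.float64(0.06), 'tz': np.float64(3.09), 'cy': np.float64(-2.722), 'tilt': 0.001}
```

Emit:
{"fn": "servo_tool", "kwargs": {"motion": [0,0.08,1,0,0,0,0,0,0,1,0,0,0,0,0,0,1,0,0,0,0,0,0,0.06,0,0,0,0.5,0,0,0,0,0,0,1]}}

```text
t: 17.38
eef_pos: [0.6543, -0.1187, 0.1017]
tool_rot: [-0.0, -0.209, 0.978, -0.0]
contact_force: [0.3, 0.6, -0.2]
gripper_width: 0.605
grasp_force: 0.0
```

Emit:
{"fn": "servo_tool", "kwargs": {"motion": [0,0,0,0,0,0,1,0,0,0,0,0,0,1,0,0,0,0,0,0,1,0,0,0,0,0,0,1,0,0,-0.5,0,0,0,1]}}

```text
t: 18.0
eef_pos: [0.6532, -0.1184, 0.1112]
tool_rot: [-0.001, -0.209, 0.978, 0.0]
contact_force: [-0.2, -0.1, -1.7]
gripper_width: 0.223
grasp_force: 48.5
```

Emit:
{"fn": "servo_tool", "kwargs": {"motion": [0,0,-1,0,0,0,1,0,0,-1,0,0,0,1,0,0,-1,0,0,0,1,0,0,-1,0,0,0,1,0,0,-0.5,0,0,0,1]}}

```text
t: 18.62
eef_pos: [0.6547, -0.1187, 0.204]
tool_rot: [0.001, -0.209, 0.978, -0.0]
contact_force: [0.9, -0.0, -1.9]
gripper_width: 0.224
grasp_force: 48.5
```

Emit:
{"fn": "servo_tool", "kwargs": {"motion": [0.7,-0.87,0,0,0,0,1,0.7,-0.87,0,0,0,0,1,0.7,-0.87,0,0,0,0,1,0.7,-0.87,0,0,0,0,1,0.7,-0.87,0,0,0,0,1]}}

```text
t: 19.25
eef_pos: [0.6251, -0.2285, 0.2016]
tool_rot: [-0.0, -0.208, 0.978, 0.0]
contact_force: [-0.4, -1.0, -1.6]
gripper_width: 0.223
grasp_force: 48.5
```

Emit:
{"fn": "servo_tool", "kwargs": {"motion": [0.7,-0.87,0,0,0,0,1,0.7,-0.87,0,0,0,0,1,0.7,-0.87,0,0,0,0,1,0,0,0,0,0,0,1,0,0,0,0,0,0,1]}}

```text
t: 19.88
eef_pos: [0.6092, -0.2904, 0.2017]
tool_rot: [0.0, -0.209, 0.978, 0.001]
contact_force: [0.3, 0.2, -1.2]
gripper_width: 0.224
grasp_force: 48.6
```

```bash
cat > scan.py <<'E'
import sys; from station import bot; from h import *
from scipy.optimize import least_squares
n,x,y,d=sys.argv[1],*map(float,sys.argv[2:5])
o=bot.get_obs(); im=bot.read_camera('wrist'); k=bot.get_calibration('wrist'); cv2.imwrite(f'pics/{n}.png',im[:,:,::-1]); print(o['eef_pos'])
for it in range(3):
    pts=[]
    for a in np.radians(np.arange(0,360,5)):
        r=np.linspace(.8,1.2,80)*d/2; q=np.float32(proj(np.c_[x+r*np.cos(a),y+r*np.sin(a),np.full(80,.026)],k))
        s=cv2.remap(im[...,0].astype(np.float32),q[:,:1],q[:,1:],cv2.INTER_LINEAR)[:,0]; s=cv2.GaussianBlur(s[:,None],(1,9),2)[:,0]
        g=np.gradient(s); i=np.argmin(g)
        if g[i]<-2: pts.append([x+r[i]*np.cos(a),y+r[i]*np.sin(a)])
    P=np.array(pts); r=least_squares(lambda p:np.hypot(*(P-p[:2]).T)-d/2,[x,y],loss='soft_l1',f_scale=.001); x,y=r.x
    print(proj([[x,y,.026]],k)[0].round(),r.x.round(4),len(P),(abs(r.fun)<.0015).sum())
E
python3 scan.py w6 .563 -.312 .068
```

```text
[ 0.60917782 -0.29038823  0.20174682]
[279. 142.] [ 0.5623 -0.3092] 72 53
[278. 142.] [ 0.5624 -0.3092] 72 53
[279. 142.] [ 0.5624 -0.3092] 72 55
```

View pics/w6.png

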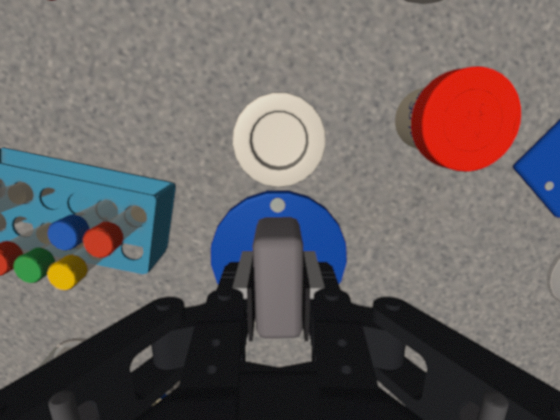

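Wrist view: the small mould's rim is at (279,140), the cup is clear at (465,118), and the rack is clear on the left. I'll place the lid.

Emit:
{"fn": "servo_tool", "kwargs": {"motion": [0.86,0,0,0,0,0,1,0.86,0,0,0,0,0,1,0.84,0,0,0,0,0,1,0,0,1,0,0,0,1,0,0,1,0,0,0,1]}}

```text
t: 20.55
eef_pos: [0.5621, -0.3118, 0.1604]
tool_rot: [0.0, -0.209, 0.978, 0.0]
contact_force: [-0.0, 0.4, -1.5]
gripper_width: 0.223
grasp_force: 48.7
```

Emit:
{"fn": "servo_tool", "kwargs": {"motion": [0,0,0.9,0,0,0,1,0,0,0,0,0,0,1,0,0,0.3,0,0,0,1,0,0,0.3,0,0,0,1,0,0,0.3,0,0,0,1]}}

```text
t: 21.18
eef_pos: [0.5623, -0.3123, 0.1259]
tool_rot: [0.0, -0.209, 0.978, -0.0]
contact_force: [0.1, 0.2, -1.0]
gripper_width: 0.226
grasp_force: 48.6
```

Emit:
{"fn": "servo_tool", "kwargs": {"motion": [0,0,0.3,0,0,0,1,0,0,0.3,0,0,0,1,0,0,0,0,0,0,1]}}

```text
t: 21.55
eef_pos: [0.5627, -0.3118, 0.1148]
tool_rot: [0.001, -0.209, 0.978, 0.0]
contact_force: [-1.3, 1.7, 7.3]
gripper_width: 0.224
grasp_force: 49.4
```

Emit:
{"fn": "servo_tool", "kwargs": {"motion": [0,0,0.1,0,0,0,1,0,0,0,0,0,0,0.5,0,0,0,0,0,0,0,0,0,0,0,0,0,0,0,0,0,0,0,0,0]}}

```text
t: 22.18
eef_pos: [0.562, -0.3123, 0.1117]
tool_rot: [-0.0, -0.209, 0.978, 0.0]
contact_force: [-0.2, 0.2, 0.4]
gripper_width: 0.999
grasp_force: 0.0
```

Emit:
{"fn": "servo_tool", "kwargs": {"motion": [0,0,-0.7,0,0,0,0,0,0,-1,0,0,0,0,0,0,-1,0,0,0.7,0,0,0,-1,0,0,0.8,0,0,0,-1,0,0,0.8,0]}}

```text
t: 22.8
eef_pos: [0.5624, -0.3125, 0.2084]
tool_rot: [0.001, -0.036, 0.999, -0.0]
contact_force: [-0.0, 0.1, -0.0]
gripper_width: 0.997
grasp_force: 0.0
```

Emit:
{"fn": "servo_tool", "kwargs": {"motion": [0,0,-0.6,0,0,0.9,0,0,0,0,0,0,0.85,0,0,0,0,0,0,0.82,0,0.79,0.9,0,0,0,0,0,0.79,0.9,0,0,0,0,0]}}

```text
t: 23.42
eef_pos: [0.543, -0.2681, 0.2196]
tool_rot: [0.001, 0.155, 0.988, 0.0]
contact_force: [0.5, -0.2, 0.1]
gripper_width: 1.001
grasp_force: 0.0
```

Emit:
{"fn": "servo_tool", "kwargs": {"motion": [0.79,0.91,0,0,0,0,0,0.79,0.91,0,0,0,0,0,0.79,0.91,0,0,0,0,0,0.79,0.91,0,0,0,0,0,0.79,0.91,0,0,0,0,0]}}

```text
t: 24.05
eef_pos: [0.4955, -0.157, 0.2195]
tool_rot: [0.001, 0.154, 0.988, 0.0]
contact_force: [0.1, -0.4, -0.0]
gripper_width: 0.999
grasp_force: 0.0
```

Emit:
{"fn": "servo_tool", "kwargs": {"motion": [0.79,0.91,0,0,0,0,0,0.79,0.91,0,0,0,0,0,0.79,0.91,1,0,0,0,0,0,0,0,0,0,0,0,0,0,0,0,0,0,0]}}

```text
t: 24.68
eef_pos: [0.4678, -0.0919, 0.1991]
tool_rot: [0.001, 0.155, 0.988, 0.0]
contact_force: [-0.5, 0.1, 1.0]
gripper_width: 0.998
grasp_force: 0.0
```

```bash
python3 look.py w7 lid oblong .4677 -.0915; python3 -c "
from h import *; from station import bot
print(plan(.4677,-.0915,.102,-.31,bot.get_obs()))"
```

```text
24.675 [ 0.46779676 -0.09186376  0.1991328 ] q7 1.5 w 0.998
uv [278. 209.]
plate (array([ 0.46610378, -0.09136536, -0.31040974]), np.float64(0.037333896460929175))
bar (array([ 0.46612535, -0.09128429, -0.3102593 ]), np.float64(0.10850246658828855))
{'az': np.float64(-0.01), 'alt': np.float64(20.94), 'tx': np.float64(0.02), 'ty': np.float64(0.03), 'tz': np.float64(4.85), 'cy': np.float64(2.831), 'tilt': 0.002}
```

Emit:
{"fn": "servo_tool", "kwargs": {"motion": [0.04,0.02,1,0,0,0,0,0,0,1,0,0,0,0,0,0,1,0,0,0,0,0,0,1,0,0,0,0,0,0,0.85,0,0,0,0]}}

```text
t: 25.35
eef_pos: [0.4672, -0.0916, 0.1008]
tool_rot: [0.001, 0.155, 0.988, -0.0]
contact_force: [0.7, 0.0, -0.4]
gripper_width: 1.002
grasp_force: 0.0
```

Emit:
{"fn": "servo_tool", "kwargs": {"motion": [0,0,0,0,0,0,0.5,0,0,0,0,0,0,1,0,0,0,0,0,0,1,0,0,0,0,0,0,1,0,0,0,0,0,0,1]}}

```text
t: 25.98
eef_pos: [0.4668, -0.0907, 0.1017]
tool_rot: [0.001, 0.154, 0.988, 0.0]
contact_force: [-0.3, -0.2, 5.4]
gripper_width: 0.224
grasp_force: 48.9
```

Emit:
{"fn": "servo_tool", "kwargs": {"motion": [0,0,0,0,0,0,1,0,0,-1,0,0,0,1,0,0,-1,0,0,0,1,0,0,-1,0,0,0,1,0,0,-1,0,0,0,1]}}

```text
t: 26.6
eef_pos: [0.466, -0.0904, 0.1815]
tool_rot: [-0.0, 0.154, 0.988, 0.0]
contact_force: [0.6, 0.1, -1.9]
gripper_width: 0.226
grasp_force: 49.4
```

Emit:
{"fn": "servo_tool", "kwargs": {"motion": [0,0,-1,0,0,-0.86,1,0,0,-1,0,0,-0.86,1,0,0,-1,0,0,-0.86,1,0,0,0,0,0,-0.86,1,0,0,0,0,0,-0.86,1]}}

```text
t: 27.22
eef_pos: [0.466, -0.0905, 0.2412]
tool_rot: [0.0, -0.169, 0.986, 0.0]
contact_force: [0.1, 0.3, -1.9]
gripper_width: 0.222
grasp_force: 49.6
```

Emit:
{"fn": "servo_tool", "kwargs": {"motion": [0,0,0,0,0,-0.87,1,-0.36,0.97,0,0,0,0,1,-0.36,0.97,0,0,0,0,1,-0.36,0.97,0,0,0,0,1,-0.36,0.97,0,0,0,0,1]}}

```text
t: 27.85
eef_pos: [0.4566, -0.0077, 0.2408]
tool_rot: [-0.0, -0.231, 0.973, 0.0]
contact_force: [0.3, 0.2, -1.7]
gripper_width: 0.224
grasp_force: 49.4
```

Emit:
{"fn": "servo_tool", "kwargs": {"motion": [-0.36,0.97,0,0,0,0,1,-0.36,0.97,0,0,0,0,1,-0.36,0.97,0,0,0,0,1,-0.36,0.97,0,0,0,0,1,-0.36,0.97,0,0,0,0,1]}}

```text
t: 28.48
eef_pos: [0.4453, 0.0951, 0.2408]
tool_rot: [-0.0, -0.231, 0.973, -0.0]
contact_force: [0.2, -0.4, -1.6]
gripper_width: 0.22
grasp_force: 49.4
```

Emit:
{"fn": "servo_tool", "kwargs": {"motion": [-0.36,0.97,0,0,0,0,1,-0.36,0.97,0,0,0,0,1,-0.36,0.97,0,0,0,0,1,-0.36,0.97,0,0,0,0,1,-0.36,0.97,0,0,0,0,1]}}

```text
t: 29.1
eef_pos: [0.4339, 0.1978, 0.2408]
tool_rot: [-0.0, -0.231, 0.973, -0.0]
contact_force: [0.3, 0.5, -2.5]
gripper_width: 0.226
grasp_force: 49.4
```

Emit:
{"fn": "servo_tool", "kwargs": {"motion": [-0.36,0.97,0,0,0,0,1,-0.36,0.97,0,0,0,0,1,-0.36,0.97,0,0,0,0,1,-0.36,0.97,0,0,0,0,1,-0.36,0.97,0,0,0,0,1]}}

```text
t: 29.72
eef_pos: [0.4227, 0.3012, 0.2408]
tool_rot: [-0.0, -0.231, 0.973, -0.0]
contact_force: [1.0, -0.0, -1.7]
gripper_width: 0.226
grasp_force: 49.4
```

Emit:
{"fn": "servo_tool", "kwargs": {"motion": [0,0,0,0,0,0,1,0,0,0,0,0,0,1]}}

```text
t: 29.98
eef_pos: [0.4231, 0.2996, 0.2407]
tool_rot: [-0.0, -0.231, 0.973, -0.0]
contact_force: [-0.2, -0.1, -2.1]
gripper_width: 0.224
grasp_force: 49.6
```

```bash
python3 look.py w8 base oblong .370 .2755 160; python3 -c "
from h import *; from station import bot
print(plan(.370,.2755,.114,.465,bot.get_obs()))"
```

```text
29.975 [0.42306406 0.29959291 0.24068665] q7 1.31 w 0.224
uv [280. 129.]
base (array([0.38148557, 0.29819153, 3.56611618]), np.float64(2.595403793667115))
{'az': np.float64(-0.0), 'alt': np.float64(20.94), 'tx': np.float64(2.91), 'ty': np.float64(0.13), 'tz': np.float64(6.34), 'cy': np.float64(-2.677), 'tilt': 0.001}
```

View pics/w8.png

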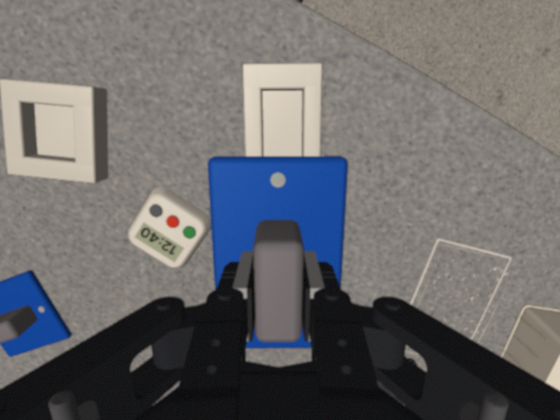

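Wrist view: the oblong mould's far edge is at row 64, spanning columns 243 to 321, and is parallel to the held lid. I'll compare with the predicted corners.

Run:
```python
from station import bot; from h import *
k=bot.get_calibration('wrist')
for yaw in(.465,):
  c,s=np.cos(yaw),np.sin(yaw)
  for L,z in(((.102,.064),.026),((.102,.064),0),((.062,.034),.026)):
    q=ring(('b',)+L)@np.array([[c,s],[-s,c]])+[.370,.2755]
    print(L,z,proj(np.c_[q,np.full(4,z)],k).round(1).tolist())
print([back(u,k,.026).round(4) for u in((243.5,64.5),(321,64.5),(320,155))])
```

```text
(0.102, 0.064) 0.026 [[316.8, 189.8], [320.5, 63.9], [239.6, 63.9], [242.8, 189.8]]
(0.102, 0.064) 0 [[313.8, 183.9], [316.8, 68.3], [242.9, 68.3], [245.6, 183.9]]
(0.062, 0.034) 0.026 [[299.9, 166.8], [301.1, 90.2], [258.8, 90.2], [259.8, 166.8]]
[array([0.3378, 0.227 ]), array([0.3102, 0.2818]), array([0.3736, 0.3151])]
```

Emit:
{"fn": "servo_tool", "kwargs": {"motion": [0.97,0.06,0,0,0,0,1,0.97,0.06,0,0,0,0,1,0.97,0.06,0,0,0,0,1,0,0,1,0,0,0,1,0,0,1,0,0,0,1]}}

```text
t: 30.65
eef_pos: [0.3697, 0.2765, 0.2009]
tool_rot: [0.001, -0.23, 0.973, 0.0]
contact_force: [0.7, 1.7, -2.2]
gripper_width: 0.223
grasp_force: 49.7
```

Emit:
{"fn": "servo_tool", "kwargs": {"motion": [0,0,1,0,0,0,1,0,0,1,0,0,0,1,0,0,0.9,0,0,0,1,0,0,0,0,0,0,1,0,0,0.3,0,0,0,1]}}

```text
t: 31.28
eef_pos: [0.3701, 0.2774, 0.1376]
tool_rot: [0.001, -0.23, 0.973, 0.0]
contact_force: [-0.9, -0.4, -2.0]
gripper_width: 0.224
grasp_force: 49.5
```

Emit:
{"fn": "servo_tool", "kwargs": {"motion": [0,0,0.3,0,0,0,1,0,0,0.3,0,0,0,1,0,0,0.3,0,0,0,1,0,0,0.27,0,0,0,1,0,0,0,0,0,0,1]}}

```text
t: 31.9
eef_pos: [0.3696, 0.2773, 0.1135]
tool_rot: [0.0, -0.231, 0.973, -0.0]
contact_force: [0.4, -1.1, 1.0]
gripper_width: 0.223
grasp_force: 50.3
```

Emit:
{"fn": "servo_tool", "kwargs": {"motion": [0,0,0.06,0,0,0,1,0,0,0,0,0,0,0.5,0,0,0,0,0,0,0,0,0,0,0,0,0,0,0,0,0,0,0,0,0]}}

```text
t: 32.52
eef_pos: [0.3694, 0.2774, 0.1122]
tool_rot: [-0.0, -0.231, 0.973, -0.0]
contact_force: [0.9, 0.3, 0.6]
gripper_width: 1.0
grasp_force: 0.0
```

Emit:
{"fn": "servo_tool", "kwargs": {"motion": [0,0,-0.6,0,0,0,0,0,0,-1,0,0,0,0,0,0,-1,0,0,0.9,0,0,0,-1,0,0,0.9,0,0,0,-1,0,0,0.9,0]}}

```text
t: 33.15
eef_pos: [0.3694, 0.2773, 0.2057]
tool_rot: [0.0, -0.028, 1.0, 0.0]
contact_force: [-0.5, -0.4, -0.6]
gripper_width: 1.002
grasp_force: 0.0
```

Emit:
{"fn": "servo_tool", "kwargs": {"motion": [0,0,-0.7,0,0,0.9,0,0,0,0,0,0,0.9,0,0,0,0,0,0,0.9,0,0,0,0,0,0,0.9,0,0,0,0,0,0,0.9,0]}}

```text
t: 33.78
eef_pos: [0.3694, 0.2774, 0.2191]
tool_rot: [-0.0, 0.304, 0.953, 0.0]
contact_force: [0.5, 0.0, -0.3]
gripper_width: 0.996
grasp_force: 0.0
```

Emit:
{"fn": "servo_tool", "kwargs": {"motion": [0,0,0,0,0,0.86,0,-0.95,0.22,0,0,0,0,0,-0.95,0.22,0,0,0,0,0,-0.95,0.22,0,0,0,0,0,-0.95,0.22,0,0,0,0,0]}}

```text
t: 34.4
eef_pos: [0.4377, 0.2386, 0.2191]
tool_rot: [-0.0, 0.363, 0.932, 0.0]
contact_force: [-0.1, -0.1, 0.0]
gripper_width: 0.999
grasp_force: 0.0
```

Emit:
{"fn": "servo_tool", "kwargs": {"motion": [-0.95,0.22,0,0,0,0,0,-0.95,0.22,0,0,0,0,0,-0.95,0.22,0,0,0,0,0,-0.95,0.22,0,0,0,0,0,-0.95,0.22,0,0,0,0,0]}}

```text
t: 35.02
eef_pos: [0.5229, 0.1903, 0.2187]
tool_rot: [0.0, 0.363, 0.932, 0.0]
contact_force: [0.5, 0.6, 0.6]
gripper_width: 1.0
grasp_force: 0.0
```

Emit:
{"fn": "servo_tool", "kwargs": {"motion": [-0.95,0.22,0,0,0,0,0,-0.95,0.22,0,0,0,0,0,-0.95,0.23,0,0,0,0,0,-0.95,0.23,0,0,0,0,0,-0.95,0.23,0,0,0,0,0]}}

```text
t: 35.65
eef_pos: [0.6085, 0.1425, 0.2182]
tool_rot: [-0.0, 0.363, 0.932, -0.0]
contact_force: [0.7, 0.0, -0.5]
gripper_width: 0.999
grasp_force: 0.0
```

Emit:
{"fn": "servo_tool", "kwargs": {"motion": [-0.95,0.23,0,0,0,0,0,-0.96,0.25,0.5,0,0,0,0,0,0,0.5,0,0,0,0,0,0,0,0,0,0,0,0,0,0,0,0,0,0]}}

```text
t: 36.28
eef_pos: [0.6413, 0.125, 0.1981]
tool_rot: [-0.0, 0.363, 0.932, -0.0]
contact_force: [0.1, 0.0, 0.3]
gripper_width: 0.999
grasp_force: 0.0
```

```bash
python3 look.py w9 lid square .6597 .1148; python3 -c "
from h import *; from station import bot
print(plan(.6597,.1148,.102,2.397,bot.get_obs()))"
```

```text
36.275 [0.64134014 0.12503171 0.1980782 ] q7 0.73 w 0.999
uv [284. 236.]
plate (array([0.65845341, 0.11614995, 0.82936894]), np.float64(0.04121589678521164))
bar (array([0.65861185, 0.11581708, 2.37403536]), np.float64(0.12321348561392531))
{'az': np.float64(0.01), 'alt': np.float64(-20.93), 'tx': np.float64(-1.01), 'ty': np.float64(0.24), 'tz': np.float64(4.82), 'cy': np.float64(2.399), 'tilt': 0.0}
```

View pics/w9.png

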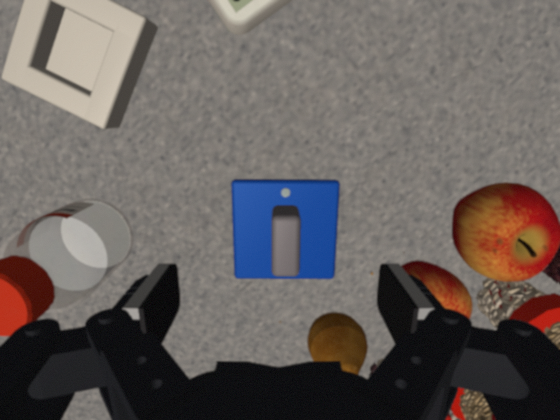

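Wrist view: the square lid is at (285,230) and aligned; the bottle (left) and the fruit (right) are clear of the fingers. I'll grasp it.

Emit:
{"fn": "servo_tool", "kwargs": {"motion": [-0.97,0.25,0,0,0,0,0,0,0,1,0,0,0,0,0,0,1,0,0,0,0,0,0,1,0,0,0,0,0,0,1,0,0,0,0]}}

```text
t: 36.95
eef_pos: [0.6588, 0.1152, 0.1163]
tool_rot: [-0.001, 0.363, 0.932, -0.0]
contact_force: [-0.1, -0.4, 0.4]
gripper_width: 1.002
grasp_force: 0.0
```

Emit:
{"fn": "servo_tool", "kwargs": {"motion": [0,0,0.8,0,0,0,0,0,0,0,0,0,0,0.5,0,0,0,0,0,0,1,0,0,0,0,0,0,1,0,0,0,0,0,0,1]}}

```text
t: 37.58
eef_pos: [0.6602, 0.1148, 0.1033]
tool_rot: [0.001, 0.363, 0.932, 0.0]
contact_force: [-0.6, 0.0, 0.2]
gripper_width: 0.218
grasp_force: 49.4
```

Emit:
{"fn": "servo_tool", "kwargs": {"motion": [0,0,0,0,0,0,1,0,0,0,0,0,0,1,0,0,-1,0,0,0,1,0,0,-1,0,0,0,1,0,0,-1,0,0,0,1]}}

```text
t: 38.2
eef_pos: [0.6598, 0.1149, 0.1642]
tool_rot: [0.0, 0.363, 0.932, 0.0]
contact_force: [0.7, 1.0, -1.0]
gripper_width: 0.22
grasp_force: 49.1
```

Emit:
{"fn": "servo_tool", "kwargs": {"motion": [0,0,-1,0,0,0.65,1,0,0,-1,0,0,0.65,1,0,0,-1,0,0,0.65,1,0,0,-1,0,0,0.65,1,0,0,-0.3,0,0,0.63,1]}}

```text
t: 38.83
eef_pos: [0.6603, 0.1149, 0.2513]
tool_rot: [0.001, 0.577, 0.816, 0.001]
contact_force: [0.8, -0.4, -2.2]
gripper_width: 0.22
grasp_force: 49.1
```

Emit:
{"fn": "servo_tool", "kwargs": {"motion": [0,-0.97,0,0,0,0,1,0,-0.97,0,0,0,0,1,0,-0.97,0,0,0,0,1,0,-0.97,0,0,0,0,1,0,-0.97,0,0,0,0,1]}}

```text
t: 39.45
eef_pos: [0.5677, 0.082, 0.2495]
tool_rot: [0.0, 0.576, 0.817, 0.001]
contact_force: [-0.4, -0.8, -1.7]
gripper_width: 0.224
grasp_force: 49.2
```

Emit:
{"fn": "servo_tool", "kwargs": {"motion": [0,-0.97,0,0,0,0,1,0,-0.97,0,0,0,0,1,0,-0.97,0,0,0,0,1,0,-0.97,0,0,0,0,1,0,-0.94,0,0,0,0,1]}}

```text
t: 40.08
eef_pos: [0.477, 0.0495, 0.2494]
tool_rot: [0.0, 0.576, 0.817, 0.001]
contact_force: [-0.1, -0.3, -1.1]
gripper_width: 0.224
grasp_force: 49.2
```

Emit:
{"fn": "servo_tool", "kwargs": {"motion": [0,0,0,0,0,0,1,0,0,0,0,0,0,1]}}

```text
t: 40.33
eef_pos: [0.4783, 0.0502, 0.2491]
tool_rot: [0.0, 0.576, 0.817, 0.001]
contact_force: [0.0, 0.5, -1.6]
gripper_width: 0.222
grasp_force: 49.2
```

Run:
```python
from station import bot; from h import *
o=bot.get_obs(); im=bot.read_camera('wrist'); k=bot.get_calibration('wrist'); cv2.imwrite('pics/w10.png',im[:,:,::-1])
c,s=np.cos(1.914),np.sin(1.914)
for L,z in((.082,.026),(.082,0),(.046,.026)):
    q=ring(('b',L,L))@np.array([[c,s],[-s,c]])+[.461,.0965]
    print(L,z,proj(np.c_[q,np.full(4,z)],k).round(1).tolist())
print(o['eef_pos'],plan(.461,.0965,.114,1.914,o))
```

```text
0.082 0.026 [[228.3, 89.6], [231.6, 186.6], [324.0, 186.7], [327.4, 89.7]]
0.082 0 [[232.4, 91.6], [235.2, 181.0], [320.4, 181.0], [323.3, 91.7]]
0.046 0.026 [[250.4, 111.9], [251.5, 166.4], [304.1, 166.4], [305.2, 112.0]]
[0.4783279  0.05020939 0.2491031 ] {'az': np.float64(0.0), 'alt': np.float64(-20.94), 'tx': np.float64(2.47), 'ty': np.float64(-0.04), 'tz': np.float64(6.76), 'cy': np.float64(1.914), 'tilt': 0.002}
```

View pics/w10.png

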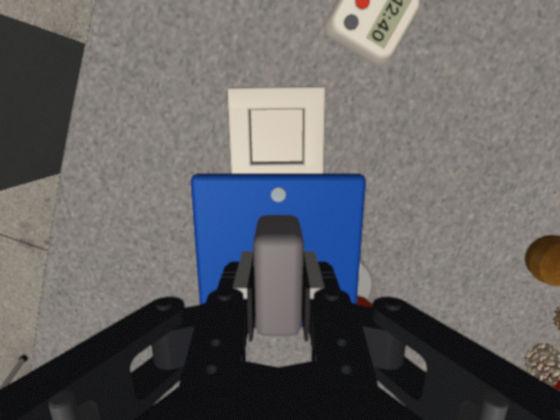

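Wrist view: the square mould's far edge is at row 88, columns 228 to 325, with the cavity at columns 248 to 305. That is 1–2 mm off the prediction and parallel. I'll correct and place the lid.

Emit:
{"fn": "servo_tool", "kwargs": {"motion": [0.85,-0.03,0,0,0,0,1,0.85,-0.03,0,0,0,0,1,0.84,-0.03,0,0,0,0,1,0,0,1,0,0,0,1,0,0,1,0,0,0,1]}}

```text
t: 41.0
eef_pos: [0.4596, 0.0979, 0.2081]
tool_rot: [0.0, 0.576, 0.818, 0.001]
contact_force: [0.0, 0.5, -1.7]
gripper_width: 0.22
grasp_force: 49.3
```

Emit:
{"fn": "servo_tool", "kwargs": {"motion": [0,0,1,0,0,0,1,0,0,1,0,0,0,1,0,0,1,0,0,0,1,0,0,0.35,0,0,0,1,0,0,0,0,0,0,1]}}

```text
t: 41.62
eef_pos: [0.459, 0.0971, 0.1412]
tool_rot: [-0.0, 0.576, 0.817, -0.0]
contact_force: [0.4, -1.3, -1.5]
gripper_width: 0.22
grasp_force: 49.2
```

Emit:
{"fn": "servo_tool", "kwargs": {"motion": [0,0,0.3,0,0,0,1,0,0,0.3,0,0,0,1,0,0,0.3,0,0,0,1,0,0,0.3,0,0,0,1,0,0,0.2,0,0,0,1]}}

```text
t: 42.25
eef_pos: [0.4586, 0.097, 0.1149]
tool_rot: [-0.001, 0.576, 0.817, 0.0]
contact_force: [-20.9, -3.4, 81.8]
gripper_width: 0.221
grasp_force: 61.0
```

Emit:
{"fn": "servo_tool", "kwargs": {"motion": [0,0,0.05,0,0,0,1,0,0,0,0,0,0,1]}}

```text
t: 42.5
eef_pos: [0.4586, 0.0969, 0.115]
tool_rot: [-0.001, 0.576, 0.817, 0.001]
contact_force: [-13.9, -2.3, 48.9]
gripper_width: 0.22
grasp_force: 56.2
```

Bottomed out at the expected height. I'll release, rise and inspect.

Emit:
{"fn": "servo_tool", "kwargs": {"motion": [0,0,-0.1,0,0,0,0.8,0,0,0,0,0,0,0,0,0,0,0,0,0,0,0,0,0,0,0,0,0,0,0,-0.8,0,0,0,0]}}

```text
t: 43.12
eef_pos: [0.458, 0.0968, 0.1299]
tool_rot: [-0.001, 0.576, 0.817, -0.001]
contact_force: [0.2, 0.5, 0.9]
gripper_width: 0.999
grasp_force: 0.0
```

Emit:
{"fn": "servo_tool", "kwargs": {"motion": [0,0,-1,0,0,0,0,0,0,-1,0,0,0,0,0,0,-1,0,0,0,0,0,0,-1,0,0,0,0,0,0,-1,0,0,0,0]}}

```text
t: 43.75
eef_pos: [0.4587, 0.0969, 0.2319]
tool_rot: [0.0, 0.576, 0.817, 0.0]
contact_force: [1.2, 0.2, 0.2]
gripper_width: 1.002
grasp_force: 0.0
```

Emit:
{"fn": "servo_tool", "kwargs": {"motion": [-1,1,-0.5,0,0,0,0,-1,1,-0.5,0,0,0,0,-1,1,-0.5,0,0,0,0,-1,1,-0.5,0,0,0,0,-1,1,-0.5,0,0,0,0]}}

```text
t: 44.38
eef_pos: [0.5871, 0.036, 0.2817]
tool_rot: [0.0, 0.576, 0.817, 0.0]
contact_force: [1.4, 0.2, 0.2]
gripper_width: 0.999
grasp_force: 0.0
```

Run:
```python
from station import bot; from h import *
o=bot.get_obs(); print(o['t'],o['eef_pos'])
T=dict(large_round=(.388,-.2765),small_round=(.5624,-.3115),square=(.460,.097),oblong=(.3697,.2765))
out=[]
for c in('top','side'):
    im=bot.read_camera(c); k=bot.get_calibration(c); cv2.imwrite(f'pics/{c}1.png',im[:,:,::-1])
    for n,(x,y) in T.items():
        u=proj([[x,y,.03]],k)[0]; g=np.zeros(im.shape[:2],np.uint8); h0=model([x,y,0],('r',.14),.03,.03,k); cv2.fillConvexPoly(g,h0.astype(int),1)
        m=blue(im)&(g>0)
        try: print(c,n,[np.round(v,4) for v in fit([hull(m)],[k],LID[n],.026,.034,[x,y,0])])
        except Exception as e: print(c,n,'none',e)
        a,b=u.astype(int); s=28 if c=='top' else 38
        out.append(cv2.resize(im[b-s:b+s,a-s:a+s],(200,200),interpolation=cv2.INTER_CUBIC))
cv2.imwrite('pics/final.png',np.vstack([np.hstack(out[:4]),np.hstack(out[4:])])[:,:,::-1])
```

```text
44.375 [0.58712961 0.03598371 0.28167809]
top large_round [array([ 0.389 , -0.2763,  0.1135]), np.float64(0.0312)]
top small_round [array([ 0.5628, -0.3123, -0.0254]), np.float64(0.0411)]
top square [array([0.4589, 0.0986, 0.3316]), np.float64(0.042)]
top oblong [array([0.3702, 0.2765, 0.4628]), np.float64(0.0618)]
side large_round [array([ 0.3877, -0.2774,  0.1907]), np.float64(0.0485)]
side small_round [array([ 0.5617, -0.3123,  0.1145]), np.float64(0.2809)]
side square [array([0.4567, 0.0978, 0.328 ]), np.float64(0.0822)]
side oblong [array([0.3697, 0.2767, 3.6085]), np.float64(0.1281)]
```

View pics/final.png

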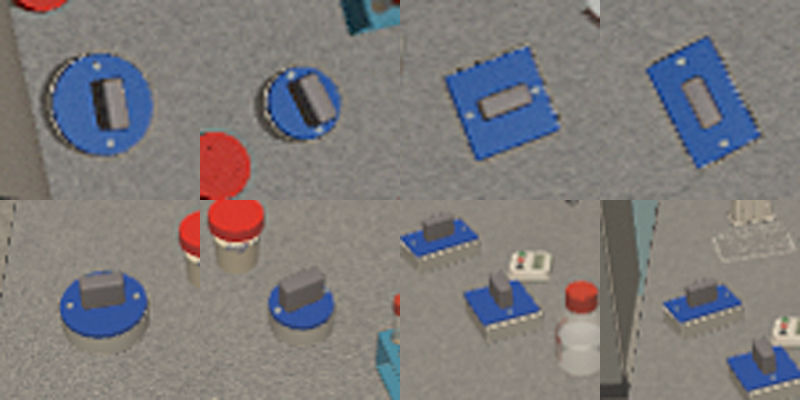

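Final crops: all four lids look flat and flush on their own moulds, and the centres match within about 2 mm. The square one took a hard push, so I'll check it obliquely with the wrist camera.

Emit:
{"fn": "servo_tool", "kwargs": {"motion": [-0.1,-1,0.6,0,0,0,0,-0.1,-1,0.6,0,0,0,0,-0.1,-1,0.6,0,0,0,0,-0.1,-1,0.6,0,0,0,0,-0.1,-1,0.6,0,0,0,0]}}

```text
t: 45.1
eef_pos: [0.4943, -0.0065, 0.2204]
tool_rot: [-0.0, 0.576, 0.817, 0.0]
contact_force: [1.0, 0.3, -0.1]
gripper_width: 0.998
grasp_force: 0.0
```

Emit:
{"fn": "servo_tool", "kwargs": {"motion": [0,0,0,0,0,0,0,0,0,0,0,0,0,0]}}

```text
t: 45.35
eef_pos: [0.4965, -0.0059, 0.2211]
tool_rot: [0.0, 0.576, 0.818, 0.001]
contact_force: [-0.3, -0.5, -0.0]
gripper_width: 0.998
grasp_force: 0.0
```

Run:
```python
from station import bot; from h import *
from scipy.optimize import minimize
o=bot.get_obs(); print(o['eef_pos']); im=bot.read_camera('wrist'); k=bot.get_calibration('wrist')
u=proj([[.459,.097,.03]],k)[0]; print(u)
a,b=np.clip(u.astype(int),[110,80],[450,340]); cv2.imwrite('pics/sq.png',cv2.resize(im[b-80:b+80,a-105:a+105],(787,600),interpolation=cv2.INTER_CUBIC)[:,:,::-1])
```

```text
[ 0.49648012 -0.0059272   0.22112635]
[277.69112091  58.64596249]
```

View pics/sq.png

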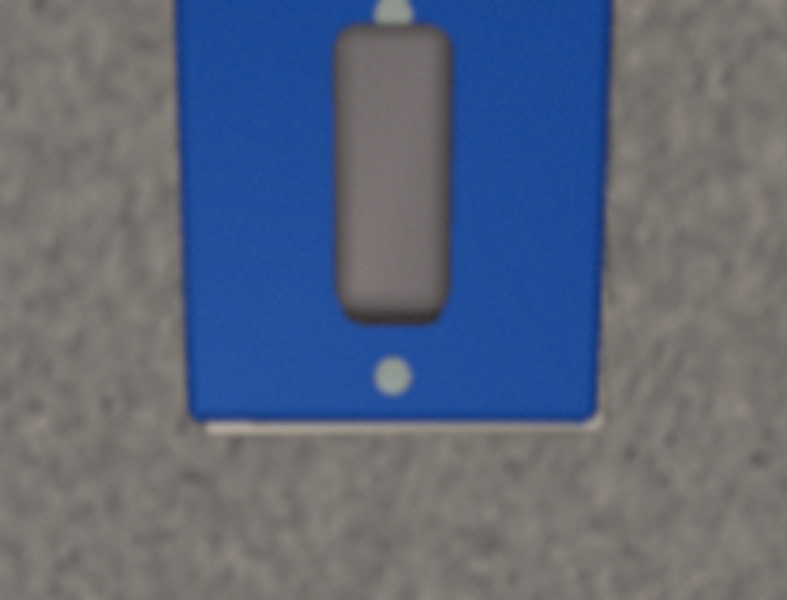

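The crop shows the square lid down, but shifted about 2 mm to the edge of its play: a thin rim shows on the near side and near-right corner. I'll re-grip it, nudge it to centre and reseat it.

Emit:
{"fn": "servo_tool", "kwargs": {"motion": [0.92,0,0,0,0,0,0,0.92,0,0,0,0,0,0,0.92,0,0,0,0,0,0,0.92,0,0,0,0,0,0,0.9,0,0,0,0,0,0]}}

```text
t: 46.02
eef_pos: [0.4656, 0.081, 0.2209]
tool_rot: [0.0, 0.576, 0.818, 0.001]
contact_force: [0.7, -0.4, -0.6]
gripper_width: 0.997
grasp_force: 0.0
```

Emit:
{"fn": "servo_tool", "kwargs": {"motion": [0.9,-0.05,0,0,0,0,0,0,0,1,0,0,0,0,0,0,1,0,0,0,0,0,0,1,0,0,0,0,0,0,1,0,0,0,0]}}

```text
t: 46.65
eef_pos: [0.459, 0.0973, 0.1401]
tool_rot: [0.0, 0.576, 0.818, 0.001]
contact_force: [-0.1, -0.3, 0.4]
gripper_width: 1.001
grasp_force: 0.0
```

Emit:
{"fn": "servo_tool", "kwargs": {"motion": [0,0,1,0,0,0,0,0,0,0.25,0,0,0,0,0,0,0,0,0,0,0.5,0,0,0,0,0,0,1,0,0,0,0,0,0,1]}}

```text
t: 47.28
eef_pos: [0.4583, 0.0966, 0.1159]
tool_rot: [0.0, 0.576, 0.817, 0.001]
contact_force: [0.5, -1.3, -0.8]
gripper_width: 0.375
grasp_force: 0.0
```

Emit:
{"fn": "servo_tool", "kwargs": {"motion": [0,0,0,0,0,0,1,0,0,0,0,0,0,1,0,0,0,0,0,0,1]}}

```text
t: 47.65
eef_pos: [0.4584, 0.0966, 0.1159]
tool_rot: [0.0, 0.576, 0.817, 0.001]
contact_force: [-0.6, -0.5, 5.2]
gripper_width: 0.226
grasp_force: 49.3
```

Emit:
{"fn": "servo_tool", "kwargs": {"motion": [0,0,-0.3,0,0,0,1,-0.08,0.07,0,0,0,0,1,0,0,0,0,0,0,1,0,0,0.15,0,0,0,1,0,0,0.15,0,0,0,1]}}

```text
t: 48.28
eef_pos: [0.4597, 0.0953, 0.1158]
tool_rot: [-0.001, 0.576, 0.817, -0.0]
contact_force: [-12.6, -2.5, 52.5]
gripper_width: 0.223
grasp_force: 56.6
```

Emit:
{"fn": "servo_tool", "kwargs": {"motion": [0,0,0.05,0,0,0,1,0,0,0,0,0,0,1]}}

```text
t: 48.52
eef_pos: [0.4596, 0.0953, 0.1159]
tool_rot: [-0.001, 0.576, 0.817, 0.0]
contact_force: [-9.8, -2.0, 32.0]
gripper_width: 0.224
grasp_force: 53.8
```

Emit:
{"fn": "servo_tool", "kwargs": {"motion": [0,0,-0.05,0,0,0,0.8,0,0,0,0,0,0,0,0,0,0,0,0,0,0,0,0,0,0,0,0,0,0,0,-1,0,0,0,0]}}

```text
t: 49.15
eef_pos: [0.4589, 0.0951, 0.1345]
tool_rot: [-0.001, 0.576, 0.817, -0.001]
contact_force: [-0.6, 0.6, 0.5]
gripper_width: 0.998
grasp_force: 0.0
```

Emit:
{"fn": "servo_tool", "kwargs": {"motion": [0,0,-1,0,0,0,0,0,0,-1,0,0,0,0,0,0,-1,0,0,0,0,0,0,-1,0,0,0,0,0,0,-0.5,0,0,0,0]}}

```text
t: 49.78
eef_pos: [0.46, 0.0954, 0.226]
tool_rot: [0.0, 0.576, 0.817, 0.0]
contact_force: [1.0, 0.3, 0.2]
gripper_width: 0.998
grasp_force: 0.0
```

Emit:
{"fn": "servo_tool", "kwargs": {"motion": [-1,0,0,0,0,0,0,-1,0,0,0,0,0,0,-1,0,0,0,0,0,0,-0.5,0,0,0,0,0,0,0,0,0,0,0,0,0]}}

```text
t: 50.4
eef_pos: [0.4832, 0.029, 0.225]
tool_rot: [-0.0, 0.577, 0.817, -0.0]
contact_force: [0.8, -0.4, 0.7]
gripper_width: 1.0
grasp_force: 0.0
```

Run:
```python
from station import bot; from h import *
o=bot.get_obs(); print(o['t'],o['eef_pos'],o['contact_force']); im=bot.read_camera('wrist'); k=bot.get_calibration('wrist')
u=proj([[.460,.096,.03]],k)[0]
a,b=np.clip(u.astype(int),[110,80],[450,340]); cv2.imwrite('pics/sq2.png',cv2.resize(im[b-80:b+80,a-105:a+105],(787,600),interpolation=cv2.INTER_CUBIC)[:,:,::-1])
t=bot.read_camera('top'); k=bot.get_calibration('top')
print(bot.boxes_of('top','reagent_bottle')[:1],bot.boxes_of('top','powder_cup')[:1])
```

```text
50.4 [0.48323696 0.02903351 0.22504386] [ 0.80825933 -0.35530825  0.70706174]
[] [{'uv': [426.2, 256.9], 'p': 0.61}]
```

View pics/sq2.png

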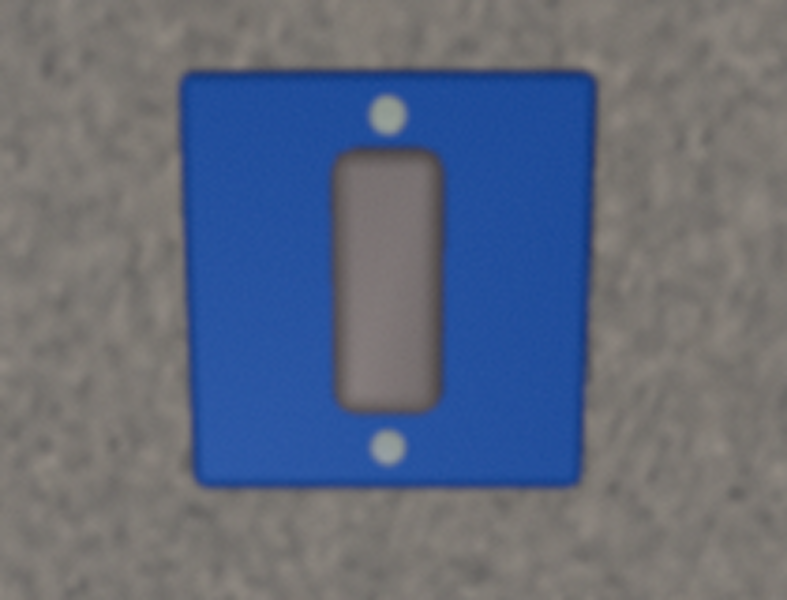

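The square lid is now flush all round. The arm is clear and the bottle and cup were never touched, so I'm handing in.

```bash
python3 -c "
from station import bot
print(bot.hand_in())"
```

```text
the job is handed in; nothing more can be done
None
```

I put all four blue lids on their matching moulds and let go of them; in the last pictures they lie flat and flush, the bottle and cup look undisturbed, and I handed the job in at about 50 s without being shown the verdict.

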